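Load a blank slate label under the spring clip of a cheese board

TASK

The blank slate label lies loose in the short track on the cheese board, in front of the spring clip. With one fingertip press the clip's long bar down and keep it down, while the other fingertip pushes the label along the track, beneath the raised foot, until it is fully home against the end stop; then let the bar up so that the foot grips the label, and move clear. Only press and push: do not lift the label, and leave the cheese, the tumbler and the knife where they are.

Things in the scene. Friction and masses are not known exactly. Their poses are not given: they have to be found in the camera images.
- board: Fixed wooden cheese board, 270 (x) x 350 (y) x 18 mm high; origin at the centre of its underside, on the table; x = the way the label is pushed, z up. Offsets below are in this frame, mm. On its +y half a steel label track runs along x: middle line y = 60, floor 21 high, x = -82 to the end stop's face at 67; side guides 57 apart, 5 high, from x = -62; its -x end is open.
- clip_foot (a point): Fixed point on the track floor below the clip's foot, at (35, 60, 21). The foot is a steel block 16 (x) x 12 (y) mm, its underside 4 mm over the floor at rest, so the 9 mm label cannot pass. Its arm, 16 mm wide in x, comes over from the hinge on the +y side, 16 mm or more above the floor. It clears the label when joint clip is above 0.22.
- home (a point): Fixed point on the track floor, at (37, 60, 21) in the board's frame: where the label's origin lies when the label is fully home against the end stop (10 mm high), its x axis along the board's x.
- clip (a joint): Angle of the spring clip, rad, about a hinge along x at y = 94, z = 39 in the board's frame: 0 at rest with the foot down, 0.38 pressed to its stop, about 0.16 when the foot rests on the label. Pressing the bar (+y of the hinge) down raises the foot. It takes about 1.5 N at first, 4 to 6 N at the stop, and springs back when released. Hinge rod and brackets reach 42 above the table.
- press_bar (a point): Mid-top of the clip's press bar, a steel flap 126 mm long (board x = -79 to 47), 30 wide in y; moves with the clip. At rest it slopes up to +y, this point at (-16, 133, 38). Fully down it is level, y = 115 to 145, top 24 above the table: a fingertip on it is 3 mm over the track floor, level with the label's edge, and may slide along it (with some drag) while the other, 60 to 85 mm away in -y, pushes.
- label: Loose blank slate label, 60 (x) x 55 (y) x 9 mm, 75 g; origin at the centre of its underside. It starts flat on the track floor, between the guides, 3 to 18 mm short of the foot; push on the middle of its -x edge.
- cheese: Small cheese wheel, 102 mm across, 46 mm high, standing on the board's -y half; origin at the centre of its underside. Leave alone.
- tumbler: Glass tumbler, 72 mm across, 88 mm high, on the table beside the board; origin at the centre of its underside. Leave alone.
- knife: Cheese knife lying on the table beside the board, 203 mm long along its x (handle from -108, blade to +95), 26 mm wide, 14 mm high; origin on its underside. Leave alone.
Not all that is in view belongs to the job. What is shaped like the label but pink or red is not meant.

How it is judged:
By the outcome, as a careful person would: the job done as asked, in the order asked, and still so for the second after the job is handed in, with the robot touching nothing.
It also fails if it takes over 58 s, if anything falls off the work surface, if the arm or the gripper's body presses on something with over 40 N, if the wrist force passes 120 N, or if a joint passes its speed limit or range.

ROBOT

A 6-joint arm with a two-finger parallel gripper is mounted at the origin on the work surface. World frame = base frame: x ahead of the robot, y to its left, z up, the work surface at z = 0. Lengths are in m, angles in rad, forces in N, time in s.
With the tool pointing down it reaches from about 0.35 to 0.975 m from the base axis. Payload 4.9 kg.
Tool frame: the origin (TCP) lies at the very end of the fingers, on their centre line; the grasp point (between the pads) lies 19 mm behind it; z points along the fingers, y is the line along which they close (so a half turn about z gives the same grasp; the last joint's range is limited). The gripper opens to 85 mm and grips with 20 to 120 N. Pads are 22 mm wide; open, the fingers measure 114 mm over their backs; the gripper's body (76 mm by 85 mm) begins 54 mm behind the grasp point. The pads swing forward as they close: fully open they stand 13 mm farther back than shut.
Start: joints at [-1.419, 0.053, 1.613, -0, 1.476, -0.119], TCP at [0.167, -0.602, 0.231] pointing down, gripper open.
Joint ranges: [-3.01, 3.01], [-1.01, 2.22], [0.06, 2.58], [-1.02, 4.17], [0.09, 2.62], [-3.14, 3.14]. Speed limits (rad/s): [2.57, 2.57, 3.14, 3.14, 3.14, 3.14].

INTERFACE

Orientations are given as a rotation vector (axis times angle).
In Python, from station import ctrl gives the robot as it stands. The module is installed in compiled form; this text tells all that it offers.
- The arm moves only by the tool jog_arm, never from a script. Its argument "steps" is a list of rows, each an object with "delta_rot": the turn, a rotation vector about the tool's x, y, z in degrees, a list of three; "linear": the shift along the tool's x, y, z in m, a list of three; "grip": the finger opening in m, from 0 to 0.0854. In form: [{"delta_rot": [rx, ry, rz], "linear": [x, y, z], "grip": grip}, ...]. A call has 1 to 10 rows; each row shifts and turns the commanded pose from where the row before left it, along the tool's axes as they then stand; what a row does not reach is not made up. A row lasts 1/10 s, in which the tool goes at most 50 mm and 8.59 degrees, less where a joint would pass 70% of its speed; a pose out of reach is approached as far as the arm can. A call with a gripper value outside its range is refused whole. The fingers move at their own pace and stop on an object; "newtons" is the grip in N (left out, the last holds). Time passes only in rows, so rows that do not move let the fingers close. It gives the time, the measured TCP pose, the force, the opening and the grip force at its end, in the units of the state.
- ctrl.get_obs(): the state, without advancing time (a new reading comes with each control period).
- ctrl.get_image(name): name is "scene" or "side" or "wrist"; returns (picture, depth): 420x560x3 uint8, red, green, blue; 420x560 float32, m along the optical axis (not along the pixel's ray), 0 where there is no reading.
- ctrl.camera_info(name): a dict with "camera_matrix" (3x3 intrinsics, pixels), "R" (3x3) and "t" (3): a world point X has camera coordinates R X + t; the wrist camera has in their place "T_tool_cam" (4x4, takes a point from camera to tool coordinates, whose origin is the TCP and whose axes are the flange's). Camera axes: x right, y down, z forward; pixel columns grow to the right and rows downward; lengths in m; the calibration is good to about 2 mm. A picture is of the moment at which its call begins: read the wrist's pose just before it. camera_info takes no time and is no camera call.
- ctrl.finish_job(): hands the job in; it is judged then, once.
The state is a dict: "t": time; "q": joint angles; "dq": joint speeds; "effort": joint torques, N m; "tool_pos": TCP position; "tool_rot": TCP orientation; "contact_force": force on the tool from outside, world axes, zero at the start; "wrist_torque": the same for the moment, N m; "opening": finger opening in m; "grip_force": force on a finger pad.
Only numpy, scipy, OpenCV 4.12 (cv2) and the standard library are available. Lean on these libraries where they do the work, as an engineer would, in place of code of your own. Each camera call takes 0.05 s, during which the arm holds its last target. There are 200 camera calls.

## Working session

There is one attempt and no reset: what is moved stays moved. The work goes in short steps, Python scripts to look and compute and a tool call to move; the robot and the scene stay as the last step left them, time stands still between calls to the robot, and variables do not carry over. Pictures are saved under pics/ and viewed, at most 13 in all, crops included, and the job is handed in when it is done.

Besides the shell and the picture viewer there is one more tool, called after "Emit:" as name([rows], argument=value, ...), one row to a line, values as JSON. jog_arm: Moves the arm, as the interface text tells. Its arguments: {"type":"object","properties":{"steps":{"type":"array"},"newtons":{"type":"number"}},"required":["steps"]}

```bash
mkdir -p pics; cat > h.py <<'E'
import numpy as np, cv2
from station import ctrl
from scipy.spatial.transform import Rotation as Ro
def snap(name,fn):
    o=ctrl.get_obs(); im,d=ctrl.get_image(name); cv2.imwrite('pics/'+fn+'.png',im[:,:,::-1]); np.savez('pics/'+fn+'.npz',d=d,p=o['tool_pos'],r=o['tool_rot']); return im,d,o
def world(name,fn,u,v,z=None):
    f=np.load('pics/'+fn+'.npz'); ci=ctrl.camera_info(name); K=np.array(ci['camera_matrix'])
    ray=np.linalg.inv(K)@np.array([u,v,1.])
    if name=='wrist':
        T=np.array(ci['T_tool_cam']); R=Ro.from_rotvec(f['r']).as_matrix(); A=R@T[:3,:3]; c=R@T[:3,3]+f['p']
    else:
        R=np.array(ci['R']); A=R.T; c=-R.T@np.array(ci['t'])
    if z is None: s=f['d'][int(round(v)),int(round(u))]
    else: s=(z-c[2])/(A@ray)[2]
    return c+A@ray*s
E
python3 - <<'E'
from h import *
for n in ['scene','side']: snap(n,n+'0')
o=ctrl.get_obs(); print(o['t'],o['tool_pos'],o['tool_rot'],o['contact_force'],o['opening'])
print(Ro.from_rotvec(o['tool_rot']).as_matrix().round(3)); print(ctrl.camera_info('wrist'))
E
```

```text
0.1 [ 0.16709577 -0.60165727  0.23018341] [-3.11099914e+00 -4.23781515e-01  7.62144326e-05] [-0.20339594 -0.14846751  0.10825128] 0.08549109215120917
[[ 0.964  0.267 -0.   ]
 [ 0.267 -0.964  0.002]
 [ 0.    -0.002 -1.   ]]
{'camera_matrix': array([[315.75441411,   0.        , 282.45406425],
       [  0.        , 315.75441411, 208.26122993],
       [  0.        ,   0.        ,   1.        ]]), 'T_tool_cam': array([[-5.31412928e-04, -9.57017936e-01, -2.90028253e-01,
         7.32782286e-02],
       [ 9.99999847e-01, -5.52933291e-04, -7.74327969e-06,
        -6.47898898e-05],
       [-1.52955819e-04, -2.90028213e-01,  9.57018084e-01,
        -1.41918892e-01],
       [ 0.00000000e+00,  0.00000000e+00,  0.00000000e+00,
         1.00000000e+00]])}
```

View pics/scene0.png

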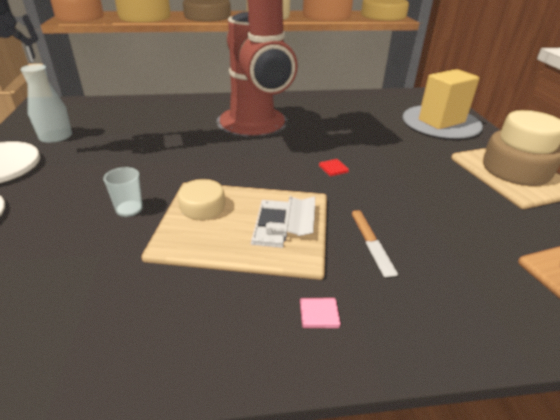

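View pics/side0.png

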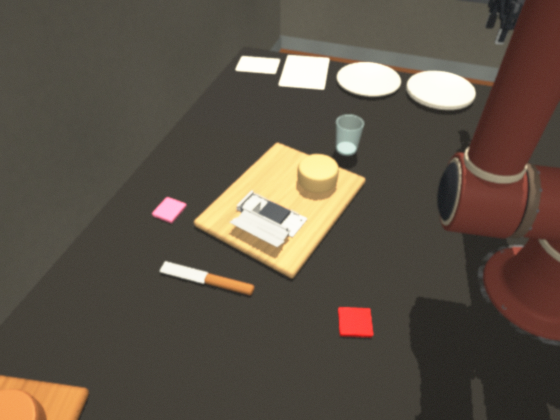

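The scene view shows the board with corners at about (175,187), (328,191), (326,271) and (152,262). The label is dark at (272,215), the foot is near (278,230) and the bar near (303,217). The side view agrees: label at (272,212), bar at (260,229).

```bash
python3 - <<'E'
from h import *
for n,pts in [('scene',[(175,187),(328,191),(326,266),(152,258)]),('side',[(280,146),(364,183),(292,265),(199,218)])]:
    P=np.array([world(n,n+'0',u,v,.018) for u,v in pts]); print(P.round(3),P.mean(0).round(3))
    print([np.linalg.norm(P[i]-P[(i+1)%4]).round(3) for i in range(4)])
print(world('scene','scene0',272,215).round(3),world('side','side0',272,212).round(3), world('side','side0',260,229).round(3),world('scene','scene0',201,190).round(3))
E
```

```text
[[ 0.417 -0.218  0.018]
 [ 0.469  0.145  0.018]
 [ 0.72   0.082  0.018]
 [ 0.664 -0.243  0.018]] [ 0.567 -0.058  0.018]
[np.float64(0.366), np.float64(0.259), np.float64(0.33), np.float64(0.249)]
[[ 0.637 -0.248  0.018]
 [ 0.393 -0.178  0.018]
 [ 0.485  0.117  0.018]
 [ 0.727  0.062  0.018]] [ 0.56  -0.062  0.018]
[np.float64(0.255), np.float64(0.308), np.float64(0.248), np.float64(0.323)]
[ 0.567 -0.002  0.03 ] [ 0.571 -0.     0.03 ] [0.578 0.058 0.032] [ 0.507 -0.15   0.064]
```

Board centre is about (0.563, -0.060) with yaw about -15°. I'll hover over the start of the track.

Emit:
jog_arm([
  {"delta_rot": [0, 0, 0], "linear": [0.032, -0.0335, 0], "grip": 0.06},
  {"delta_rot": [0, 0, 0], "linear": [0.032, -0.0335, 0], "grip": 0.06},
  {"delta_rot": [0, 0, 0], "linear": [0.032, -0.0335, 0], "grip": 0.06},
  {"delta_rot": [0, 0, 0], "linear": [0.032, -0.0335, 0], "grip": 0.06},
  {"delta_rot": [0, 0, 0], "linear": [0.032, -0.0335, 0], "grip": 0.06},
  {"delta_rot": [0, 0, 0], "linear": [0.032, -0.0335, 0], "grip": 0.06},
  {"delta_rot": [0, 0, 0], "linear": [0.032, -0.0335, 0], "grip": 0.06},
  {"delta_rot": [0, 0, 0], "linear": [0.032, -0.0335, 0], "grip": 0.06},
  {"delta_rot": [0, 0, 0], "linear": [0.032, -0.0335, 0], "grip": 0.06},
  {"delta_rot": [0, 0, 0], "linear": [0.032, -0.0335, 0], "grip": 0.06},
])

```text
t: 1.1
tool_pos: [0.3862, -0.1919, 0.231]
tool_rot: [3.113, 0.423, 0.0]
contact_force: [0.5, -0.5, -0.1]
opening: 0.0602
grip_force: 0.0
```

Emit:
jog_arm([
  {"delta_rot": [0, 0, 0], "linear": [0.032, -0.0335, 0], "grip": 0.06},
  {"delta_rot": [0, 0, 0], "linear": [0.032, -0.0335, 0], "grip": 0.06},
  {"delta_rot": [0, 0, 0], "linear": [0.032, -0.0335, 0], "grip": 0.06},
  {"delta_rot": [0, 0, 0], "linear": [0.032, -0.0335, 0], "grip": 0.06},
  {"delta_rot": [0, 0, 0], "linear": [0.032, -0.0335, 0], "grip": 0.06},
  {"delta_rot": [0, 0, 7.6], "linear": [0, 0, 0], "grip": 0.06},
  {"delta_rot": [0, 0, 7.6], "linear": [0, 0, 0], "grip": 0.06},
  {"delta_rot": [0, 0, 7.6], "linear": [0, 0, 0], "grip": 0.06},
  {"delta_rot": [0, 0, 7.6], "linear": [0, 0, 0], "grip": 0.06},
  {"delta_rot": [0, 0, 0], "linear": [0, 0, 0], "grip": 0.06},
])

```text
t: 2.1
tool_pos: [0.495, 0.0105, 0.2307]
tool_rot: [3.115, -0.406, -0.002]
contact_force: [0.2, -0.5, -0.0]
opening: 0.0604
grip_force: 0.0
```

```bash
python3 - <<'E'
from h import *
im,d,o=snap('wrist','w1'); print(o['t'],o['tool_pos'],o['contact_force'],o['opening'],o['q'])
print(Ro.from_rotvec(o['tool_rot']).as_matrix().round(4))
cv2.imwrite('pics/w1b.png',cv2.resize(im[:,:,::-1],(800,600),interpolation=cv2.INTER_CUBIC))
E
```

```text
2.1 [0.49495924 0.01052338 0.23074697] [ 0.20796753 -0.47515692 -0.02765358] 0.06035286674596126 [-1.29181417e-01 -2.65045264e-01  1.90773623e+00 -8.81652588e-06
  1.49988158e+00  1.70090470e+00]
[[ 9.666e-01 -2.564e-01 -1.000e-03]
 [-2.564e-01 -9.666e-01  1.000e-04]
 [-1.000e-03  1.000e-04 -1.000e+00]]
```

View pics/w1b.png

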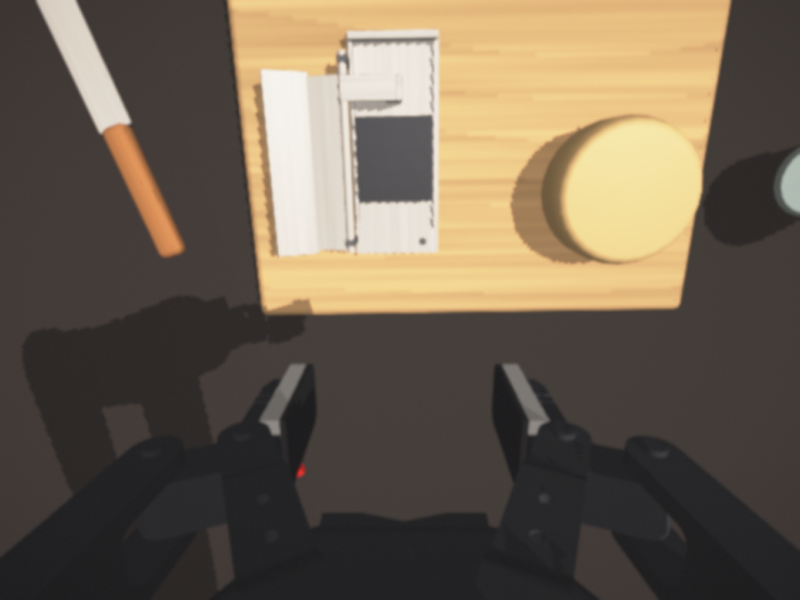

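The enlarged wrist view (800x600) shows the label with corners (356,117), (432,116), (433,202) and (358,203). The track runs from (438,252) to the stop at (438,33). The bar is on the left, with its outer edge from (262,70) to (278,256). The board's near corners are (262,314) and (680,307).

```bash
python3 - <<'E'
from h import *
W=lambda u,v,z:world('wrist','w1',u/1.42857,v/1.42857,z)
pts={'lab FL':(356,117,.03),'lab FR':(432,116,.03),'lab BR':(433,202,.03),'lab BL':(358,203,.03),'trk end R':(438,252,.021),'trk end L':(354,253,.021),'stop R':(438,33,.028),'stop L':(348,33,.028),'brd NL':(262,314,.018),'brd NR':(680,307,.018),'bar near out':(278,256,.045)}
P={k:W(*v) for k,v in pts.items()}
for k,p in P.items(): print(k,p.round(4))
f=P['lab FL']+P['lab FR'];b=P['lab BR']+P['lab BL'];e=(f-b)/2;print('label yaw',np.degrees(np.arctan2(e[1],e[0])),np.linalg.norm(e))
s=P['brd NL']-P['brd NR'];print('board yaw',np.degrees(np.arctan2(-s[0],s[1])),np.linalg.norm(s))
s=P['stop R']-P['trk end R'];print('trk yaw',np.degrees(np.arctan2(s[1],s[0])),np.linalg.norm(s))
for yaw in (-15,-16):
  y=np.radians(yaw);ex=np.array([np.cos(y),np.sin(y)]);ey=np.array([-ex[1],ex[0]])
  m=(P['brd NL']+P['brd NR'])[:2]/2; c=m+ex*.135
  print(yaw,'c',c,{k:((1e3*np.array([(p[:2]-c)@ex,(p[:2]-c)@ey])).round(1)) for k,p in P.items()})
E
```

```text
lab FL [0.6029 0.0162 0.03  ]
lab FR [ 0.5897 -0.0359  0.03  ]
lab BR [ 0.5315 -0.0223  0.03  ]
lab BL [0.5452 0.0319 0.03  ]
trk end R [ 0.4919 -0.0173  0.021 ]
trk end L [0.5082 0.0471 0.021 ]
stop R [ 0.6397 -0.0525  0.028 ]
stop L [0.6554 0.0064 0.028 ]
brd NL [0.4781 0.1362 0.018 ]
brd NR [ 0.3949 -0.2     0.018 ]
bar near out [0.5244 0.0982 0.045 ]
label yaw -14.16508402314744 0.05977151671693798
board yaw -13.898322717048377 0.3463687408519234
trk yaw -13.416624258205259 0.1520997945029602
-15 c [ 0.56691248 -0.06686029] {'lab FL': array([13.3, 89.6]), 'lab FR': array([14. , 35.8]), 'lab BR': array([-45.7,  33.8]), 'lab BL': array([-46.5,  89.8]), 'trk end R': array([-85.3,  28.5]), 'trk end L': array([-86.2,  94.9]), 'stop R': array([66.6, 32.7]), 'stop L': array([66.5, 93.7]), 'brd NL': array([-138.3,  173.2]), 'brd NR': array([-131.7, -173.2]), 'bar near out': array([-83.8, 148.4])}
-16 c [ 0.56628282 -0.06913076] {'lab FL': array([11.7, 92.1]), 'lab FR': array([13.4, 38.4]), 'lab BR': array([-46.3,  35.4]), 'lab BL': array([-48.1,  91.3]), 'trk end R': array([-85.8,  29.3]), 'trk end L': array([-87.9,  95.7]), 'stop R': array([66. , 36.2]), 'stop L': array([64.8, 97.2]), 'brd NL': array([-141.4,  173.1]), 'brd NR': array([-128.6, -173.1]), 'bar near out': array([-86.4, 149.3])}
```

Board yaw is about -13.9° and the label's rear-edge middle is at (0.538, 0.005). I'll go above the start position.

Emit:
jog_arm([
  {"delta_rot": [0, 0, -1], "linear": [0, 0, 0], "grip": 0.06},
  {"delta_rot": [0, 0, 0], "linear": [0.0056, -0.0107, 0.03], "grip": 0.06},
  {"delta_rot": [0, 0, 0], "linear": [0.0056, -0.0107, 0.04], "grip": 0.06},
  {"delta_rot": [0, 0, 0], "linear": [0.0056, -0.0107, 0.04], "grip": 0.06},
  {"delta_rot": [0, 0, 0], "linear": [0.0056, -0.0107, 0.04], "grip": 0.06},
  {"delta_rot": [0, 0, 0], "linear": [0, 0, 0.01], "grip": 0.06},
  {"delta_rot": [0, 0, 0], "linear": [0, 0, 0], "grip": 0.06},
  {"delta_rot": [0, 0, 0], "linear": [0, 0, 0], "grip": 0.06},
])

```text
t: 2.95
tool_pos: [0.5284, 0.0462, 0.0731]
tool_rot: [3.119, -0.379, 0.004]
contact_force: [0.8, 0.5, 0.7]
opening: 0.06
grip_force: 0.0
```

```bash
python3 - <<'E'
from h import *
im,d,o=snap('wrist','w2'); print(o['t'],o['tool_pos'],o['contact_force'],o['opening'])
print(Ro.from_rotvec(o['tool_rot']).as_matrix().round(4))
cv2.imwrite('pics/w2b.png',cv2.resize(im[:,:,::-1],(800,600),interpolation=cv2.INTER_CUBIC))
E
```

```text
2.95 [0.52835919 0.04616478 0.07312515] [0.814934   0.47556955 0.71633436] 0.05999447829855314
[[ 9.709e-01 -2.394e-01  2.500e-03]
 [-2.394e-01 -9.709e-01 -3.000e-04]
 [ 2.500e-03 -3.000e-04 -1.000e+00]]
```

View pics/w2b.png

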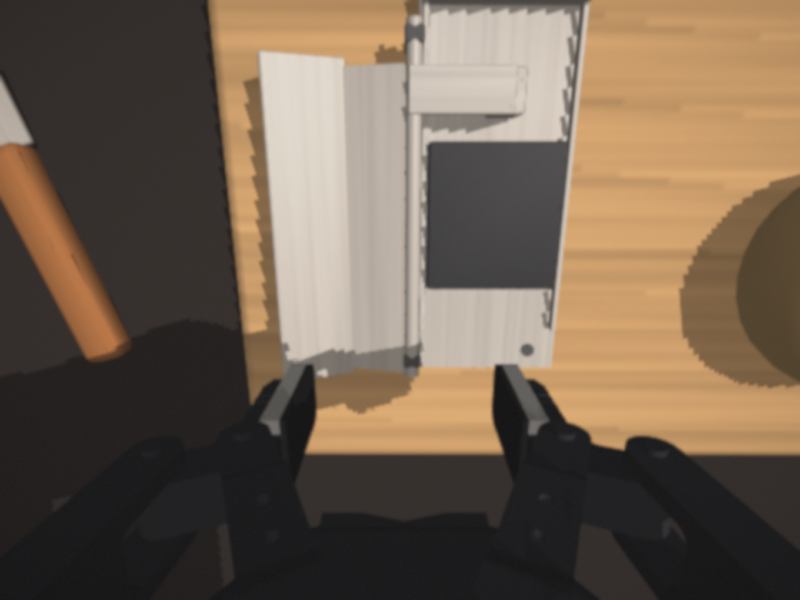

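View from low down: label rear edge (428,289) to (553,289), front edge at y=142, foot at (505,115), bar outer edge from (262,52) to (285,370). The fingers line up with the bar on the left and the label on the right.

```bash
python3 - <<'E'
from h import *
o=ctrl.get_obs(); R=Ro.from_rotvec(o['tool_rot']).as_matrix()
for k,u,v,z in [('lab BL',428,289,.03),('lab BR',553,289,.03),('lab FL',430,142,.03),('lab FR',567,142,.03),('trk R end',553,366,.021),('bar near out',285,372,.042),('bar far out',262,52,.043),('brd near',400,455,.018),('fing L',313,366,.075),('fing R',497,366,.075)]:
    p=world('wrist','w2',u/1.42857,v/1.42857,z); print(k,p.round(4),(1e3*R.T@(p-o['tool_pos'])).round(1))
E
```

```text
lab BL [0.5463 0.0308 0.03  ] [20.4 10.7 44. ]
lab BR [ 0.5335 -0.0209  0.03  ] [20.4 64.  43.9]
lab FL [0.6039 0.0167 0.03  ] [79.7 10.6 44.2]
lab FR [ 0.5911 -0.035   0.03  ] [79.7 63.8 44.2]
trk R end [ 0.4929 -0.0178  0.021 ] [-19.9  70.7  52.8]
bar near out [0.5288 0.0974 0.042 ] [-12.5 -49.7  31.9]
bar far out [0.6458 0.0669 0.043 ] [108.4 -48.2  31.4]
brd near [0.4607 0.0646 0.018 ] [-70.9  -1.5  55.6]
fing L [0.5421 0.0744 0.075 ] [  6.  -30.6  -1.1]
fing R [0.527  0.0136 0.075 ] [ 6.  32.  -1.1]
```

Emit:
jog_arm([
  {"delta_rot": [0, 0, 0], "linear": [0, 0, 0.01], "grip": 0.06},
  {"delta_rot": [0, 0, 0], "linear": [0, 0, 0.01], "grip": 0.06},
  {"delta_rot": [0, 0, 0], "linear": [0, 0, 0.01], "grip": 0.06},
  {"delta_rot": [0, 0, 0], "linear": [0, 0, 0.005], "grip": 0.06},
  {"delta_rot": [0, 0, 0], "linear": [0, 0, 0.004], "grip": 0.06},
  {"delta_rot": [0, 0, 0], "linear": [0, 0, 0], "grip": 0.06},
])

```text
t: 3.6
tool_pos: [0.5267, 0.0465, 0.0316]
tool_rot: [3.118, -0.38, -0.003]
contact_force: [-2.8, -1.1, 1.8]
opening: 0.0599
grip_force: 0.9
```

Emit:
jog_arm([
  {"delta_rot": [0, 0, 0], "linear": [0, 0, 0.003], "grip": 0.06},
  {"delta_rot": [0, 0, 0], "linear": [0, 0, 0.002], "grip": 0.06},
  {"delta_rot": [0, 0, 0], "linear": [0, 0, 0], "grip": 0.06},
])

```text
t: 3.9
tool_pos: [0.5275, 0.0462, 0.0274]
tool_rot: [3.118, -0.38, 0.001]
contact_force: [-2.3, -1.4, 2.5]
opening: 0.0599
grip_force: 1.5
```

Emit:
jog_arm([
  {"delta_rot": [0, 0, 0], "linear": [0, 0, 0.002], "grip": 0.06},
  {"delta_rot": [0, 0, 0], "linear": [0, 0, 0.001], "grip": 0.06},
  {"delta_rot": [0, 0, 0], "linear": [0, 0, 0], "grip": 0.06},
])

```text
t: 4.2
tool_pos: [0.5276, 0.0461, 0.0245]
tool_rot: [3.118, -0.38, 0.001]
contact_force: [-0.9, -3.4, 4.9]
opening: 0.0599
grip_force: 2.2
```

Emit:
jog_arm([
  {"delta_rot": [0, 0, 0], "linear": [0, 0, 0.002], "grip": 0.06},
  {"delta_rot": [0, 0, 0], "linear": [0, 0, 0], "grip": 0.06},
])

```text
t: 4.4
tool_pos: [0.5278, 0.0464, 0.0225]
tool_rot: [3.118, -0.38, 0.002]
contact_force: [-0.7, -3.7, 4.3]
opening: 0.0601
grip_force: 2.3
```

Emit:
jog_arm([
  {"delta_rot": [0, 0, 0], "linear": [0, 0, 0.001], "grip": 0.06},
  {"delta_rot": [0, 0, 0], "linear": [0, 0, 0], "grip": 0.06},
])

```text
t: 4.6
tool_pos: [0.5278, 0.0464, 0.0216]
tool_rot: [3.118, -0.38, 0.002]
contact_force: [-0.5, -4.5, 5.3]
opening: 0.0602
grip_force: 2.4
```

Emit:
jog_arm([
  {"delta_rot": [0, 0, 0], "linear": [0, 0, 0.001], "grip": 0.06},
  {"delta_rot": [0, 0, 0], "linear": [0, 0, 0], "grip": 0.06},
])

```text
t: 4.8
tool_pos: [0.5277, 0.0465, 0.0205]
tool_rot: [-3.118, 0.38, -0.002]
contact_force: [0.1, -4.5, 5.7]
opening: 0.0598
grip_force: 2.5
```

Emit:
jog_arm([
  {"delta_rot": [0, 0, 0], "linear": [0, 0, 0.001], "grip": 0.06},
  {"delta_rot": [0, 0, 0], "linear": [0, 0, 0], "grip": 0.06},
])

```text
t: 5.0
tool_pos: [0.5277, 0.0465, 0.0195]
tool_rot: [-3.118, 0.38, -0.001]
contact_force: [0.2, -3.8, 4.8]
opening: 0.0597
grip_force: 2.6
```

```bash
python3 - <<'E'
from h import *
im,d,o=snap('wrist','w3'); print(o['t'],o['tool_pos'],o['contact_force'],o['opening'])
cv2.imwrite('pics/w3b.png',cv2.resize(im[:,:,::-1],(800,600),interpolation=cv2.INTER_CUBIC))
E
```

```text
5.0 [0.52765686 0.04651994 0.01948695] [ 0.15305899 -3.80441394  4.75376065] 0.05974195473549669
```

View pics/w3b.png

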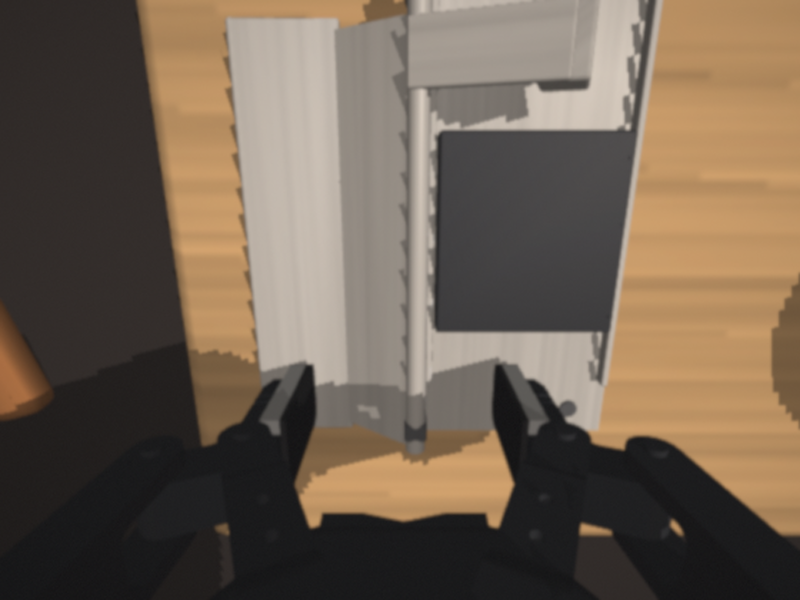

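The foot at (565,85) is visibly raised, with a gap under it. The left fingertip is on the bar, and the right one is behind the label's rear edge (y=330). I'll check the bar angle from depth.

```bash
python3 - <<'E'
from h import *
o=ctrl.get_obs(); R=Ro.from_rotvec(o['tool_rot']).as_matrix()
for k,u,v in [('bar out',250,150),('bar in',325,150),('bar out2',265,320),('bar in2',335,320),('floor',500,350),('label',520,300),('label',540,160),('arm L',430,50),('arm R',565,45),('wood',700,300)]:
    p=world('wrist','w3',u/1.42857,v/1.42857); print(k,p.round(4),(1e3*R.T@(p-o['tool_pos'])).round(1))
E
```

```text
bar out [0.6123 0.071  0.0246] [ 76.3 -44.1  -4.9]
bar in [0.6072 0.0502 0.0237] [ 76.3 -22.6  -4.1]
bar out2 [0.5619 0.0839 0.0244] [ 24.2 -44.5  -4.9]
bar in2 [0.5564 0.062  0.0243] [ 24.2 -21.9  -4.7]
floor [0.5317 0.0119 0.021 ] [12.2 32.7 -1.5]
label [0.5507 0.004  0.0297] [ 32.5  35.8 -10.1]
label [ 0.5899 -0.0081  0.0304] [ 73.5  38.1 -10.8]
arm L [0.6213 0.0169 0.0441] [ 98.    6.4 -24.4]
arm R [ 0.6134 -0.0103  0.0537] [ 96.9  34.6 -34.1]
wood [ 0.5318 -0.0566  0.0176] [28.7 99.2  2. ]
```

The bar is level at about 24.4 mm, so it is fully down. Now push.

Emit:
jog_arm([
  {"delta_rot": [0, 0, 0], "linear": [0.002, 0, 0], "grip": 0.06},
  {"delta_rot": [0, 0, 0], "linear": [0.003, 0, 0], "grip": 0.06},
  {"delta_rot": [0, 0, 0], "linear": [0.003, 0, 0], "grip": 0.06},
  {"delta_rot": [0, 0, 0], "linear": [0.003, 0, 0], "grip": 0.06},
  {"delta_rot": [0, 0, 0], "linear": [0.003, 0, 0], "grip": 0.06},
  {"delta_rot": [0, 0, 0], "linear": [0.003, 0, 0], "grip": 0.06},
  {"delta_rot": [0, 0, 0], "linear": [0.003, 0, 0], "grip": 0.06},
])

```text
t: 5.75
tool_pos: [0.5449, 0.0433, 0.0186]
tool_rot: [-3.116, 0.379, 0.008]
contact_force: [-5.6, 1.3, 7.7]
opening: 0.0598
grip_force: 3.9
```

Emit:
jog_arm([
  {"delta_rot": [0, 0, 0], "linear": [0.003, 0, 0], "grip": 0.06},
  {"delta_rot": [0, 0, 0], "linear": [0.003, 0, 0], "grip": 0.06},
  {"delta_rot": [0, 0, 0], "linear": [0.003, 0, 0], "grip": 0.06},
  {"delta_rot": [0, 0, 0], "linear": [0.003, 0, 0], "grip": 0.06},
  {"delta_rot": [0, 0, 0], "linear": [0.003, 0, 0], "grip": 0.06},
  {"delta_rot": [0, 0, 0], "linear": [0, 0, 0], "grip": 0.06},
])

```text
t: 6.35
tool_pos: [0.5601, 0.0396, 0.0187]
tool_rot: [-3.116, 0.379, 0.006]
contact_force: [-4.1, 1.1, 6.5]
opening: 0.0599
grip_force: 3.2
```

```bash
python3 - <<'E'
from h import *
im,d,o=snap('wrist','w4'); print(o['t'],o['tool_pos'],o['contact_force'],o['opening'])
cv2.imwrite('pics/w4b.png',cv2.resize(im[:,:,::-1],(800,600),interpolation=cv2.INTER_CUBIC))
E
```

```text
6.35 [0.56007789 0.03960502 0.01866924] [-4.07135585  1.13260888  6.47183046] 0.05992841799697703
```

View pics/w4b.png

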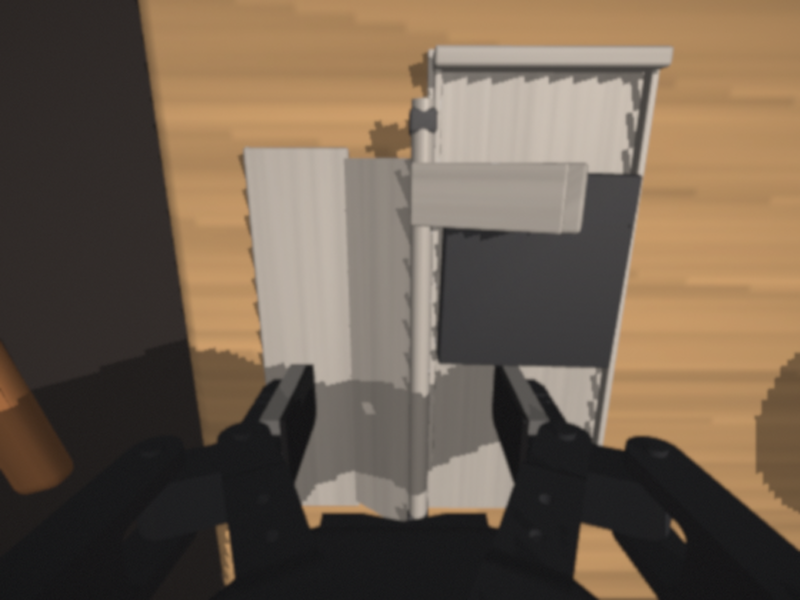

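The label has passed under the foot. Its front edge is at y=175, the stop is at y≈68, and the rear edge is on the right fingertip at (510,367). About 25 mm remain.

Emit:
jog_arm([
  {"delta_rot": [0, 0, 0], "linear": [0.003, 0, 0], "grip": 0.06},
  {"delta_rot": [0, 0, 0], "linear": [0.003, 0, 0], "grip": 0.06},
  {"delta_rot": [0, 0, 0], "linear": [0.003, 0, 0], "grip": 0.06},
  {"delta_rot": [0, 0, 0], "linear": [0.003, 0, 0], "grip": 0.06},
  {"delta_rot": [0, 0, 0], "linear": [0.003, 0, 0], "grip": 0.06},
  {"delta_rot": [0, 0, 0], "linear": [0.003, 0, 0], "grip": 0.06},
  {"delta_rot": [0, 0, 0], "linear": [0.002, 0, 0], "grip": 0.06},
  {"delta_rot": [0, 0, 0], "linear": [0.001, 0, 0], "grip": 0.06},
  {"delta_rot": [0, 0, 0], "linear": [0, 0, 0], "grip": 0.06},
])

```text
t: 7.3
tool_pos: [0.58, 0.0347, 0.0186]
tool_rot: [-3.116, 0.379, 0.008]
contact_force: [-6.1, 2.2, 7.9]
opening: 0.06
grip_force: 3.8
```

```bash
python3 - <<'E'
from h import *
im,d,o=snap('wrist','w5'); print(o['t'],o['tool_pos'],o['contact_force'],o['opening'])
cv2.imwrite('pics/w5b.png',cv2.resize(im[:,:,::-1],(800,600),interpolation=cv2.INTER_CUBIC))
E
```

```text
7.3 [0.58003102 0.03472002 0.0186442 ] [-6.09134786  2.24998974  7.8569139 ] 0.05996361325358898
```

View pics/w5b.png

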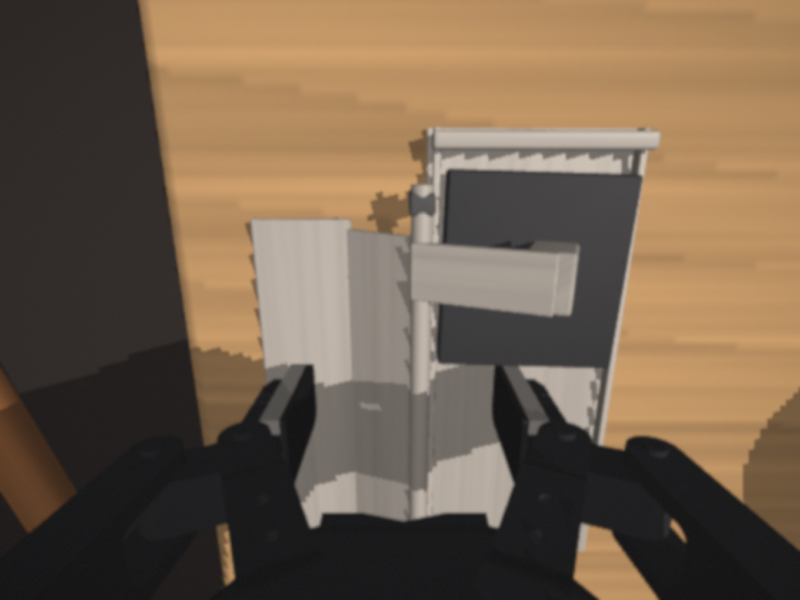

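The label's front edge (y≈172) is still about 6 mm short of the stop face (y≈150). I'll go on gently.

Emit:
jog_arm([
  {"delta_rot": [0, 0, 0], "linear": [0.002, 0, 0], "grip": 0.06},
  {"delta_rot": [0, 0, 0], "linear": [0.002, 0, 0], "grip": 0.06},
  {"delta_rot": [0, 0, 0], "linear": [0.001, 0, 0], "grip": 0.06},
  {"delta_rot": [0, 0, 0], "linear": [0, 0, 0], "grip": 0.06},
])

```text
t: 7.75
tool_pos: [0.5849, 0.0335, 0.0187]
tool_rot: [-3.116, 0.379, 0.007]
contact_force: [-4.9, 2.3, 7.1]
opening: 0.0599
grip_force: 3.8
```

Emit:
jog_arm([
  {"delta_rot": [0, 0, 0], "linear": [0.001, 0, 0], "grip": 0.06},
  {"delta_rot": [0, 0, 0], "linear": [0, 0, 0], "grip": 0.06},
])

```text
t: 7.95
tool_pos: [0.5853, 0.0334, 0.0186]
tool_rot: [-3.116, 0.379, 0.01]
contact_force: [-7.4, 2.1, 9.0]
opening: 0.0601
grip_force: 5.0
```

Emit:
jog_arm([
  {"delta_rot": [0, 0, 0], "linear": [0.001, 0, 0], "grip": 0.06},
  {"delta_rot": [0, 0, 0], "linear": [0, 0, 0], "grip": 0.06},
])

```text
t: 8.15
tool_pos: [0.5853, 0.0334, 0.0186]
tool_rot: [-3.116, 0.379, 0.014]
contact_force: [-11.3, 3.2, 11.4]
opening: 0.0604
grip_force: 6.5
```

Motion has stalled while the force rises. I'll check by picture before releasing.

```bash
python3 - <<'E'
from h import *
im,d,o=snap('wrist','w6'); print(o['t'],o['tool_pos'],o['contact_force'],o['opening'])
cv2.imwrite('pics/w6b.png',cv2.resize(im[60:270,220:500,::-1],(800,600),interpolation=cv2.INTER_CUBIC))
E
```

```text
8.15 [0.58531509 0.03338562 0.01855579] [-11.28677177   3.19463381  11.36603233] 0.06039799855920899
```

View pics/w6b.png

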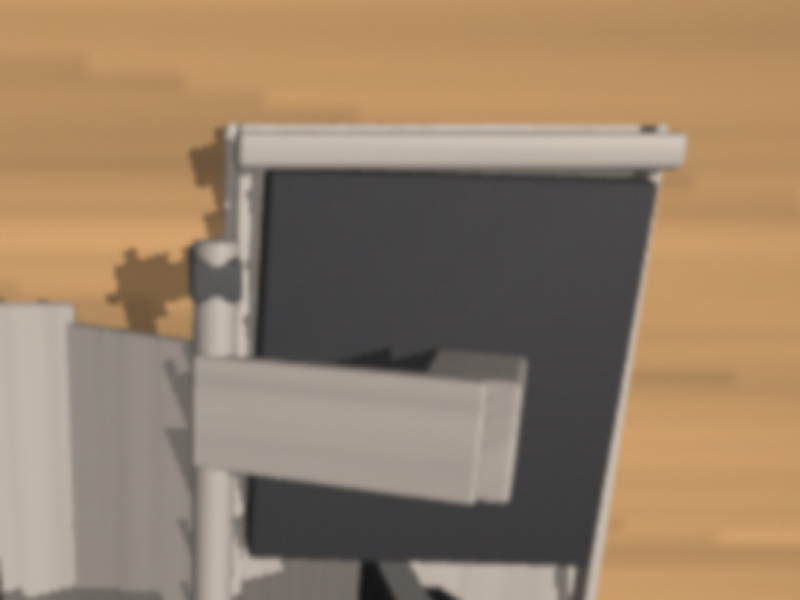

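The label's left corner touches the stop (y≈170), but the right corner is about 1 mm short, so it is slightly yawed. I'll back off, shift 9 mm toward -y with the bar still down, and push it square.

Emit:
jog_arm([
  {"delta_rot": [0, 0, 0], "linear": [-0.003, 0, 0], "grip": 0.06},
  {"delta_rot": [0, 0, 0], "linear": [-0.002, 0, 0], "grip": 0.06},
  {"delta_rot": [0, 0, 0], "linear": [0, 0.003, 0], "grip": 0.06},
  {"delta_rot": [0, 0, 0], "linear": [0, 0.003, 0], "grip": 0.06},
  {"delta_rot": [0, 0, 0], "linear": [0, 0.003, 0], "grip": 0.06},
  {"delta_rot": [0, 0, 0], "linear": [0.002, 0, 0], "grip": 0.06},
  {"delta_rot": [0, 0, 0], "linear": [0.001, 0, 0], "grip": 0.06},
  {"delta_rot": [0, 0, 0], "linear": [0, 0, 0], "grip": 0.06},
])

```text
t: 9.0
tool_pos: [0.5825, 0.0231, 0.0189]
tool_rot: [3.118, -0.379, -0.009]
contact_force: [-5.8, 0.6, 8.0]
opening: 0.0601
grip_force: 4.5
```

Emit:
jog_arm([
  {"delta_rot": [0, 0, 0], "linear": [0.001, 0, 0], "grip": 0.06},
  {"delta_rot": [0, 0, 0], "linear": [0.001, 0, 0], "grip": 0.06},
  {"delta_rot": [0, 0, 0], "linear": [0, 0, 0], "grip": 0.06},
])

```text
t: 9.3
tool_pos: [0.5826, 0.023, 0.0187]
tool_rot: [3.118, -0.379, -0.016]
contact_force: [-13.1, 2.8, 12.9]
opening: 0.0602
grip_force: 7.8
```

Emit:
jog_arm([
  {"delta_rot": [0, 0, 0], "linear": [0.001, 0, 0], "grip": 0.06},
  {"delta_rot": [0, 0, 0], "linear": [0, 0, 0], "grip": 0.06},
])

```text
t: 9.5
tool_pos: [0.5827, 0.023, 0.0187]
tool_rot: [3.118, -0.379, -0.02]
contact_force: [-16.4, 2.4, 15.7]
opening: 0.0599
grip_force: 9.3
```

```bash
python3 - <<'E'
from h import *
im,d,o=snap('wrist','w7'); print(o['t'],o['tool_pos'],o['contact_force'],o['opening'])
cv2.imwrite('pics/w7b.png',cv2.resize(im[60:270,220:500,::-1],(800,600),interpolation=cv2.INTER_CUBIC))
E
```

```text
9.5 [0.58265021 0.02299171 0.01867686] [-16.40317432   2.36127904  15.69492333] 0.05990276752334449
```

View pics/w7b.png

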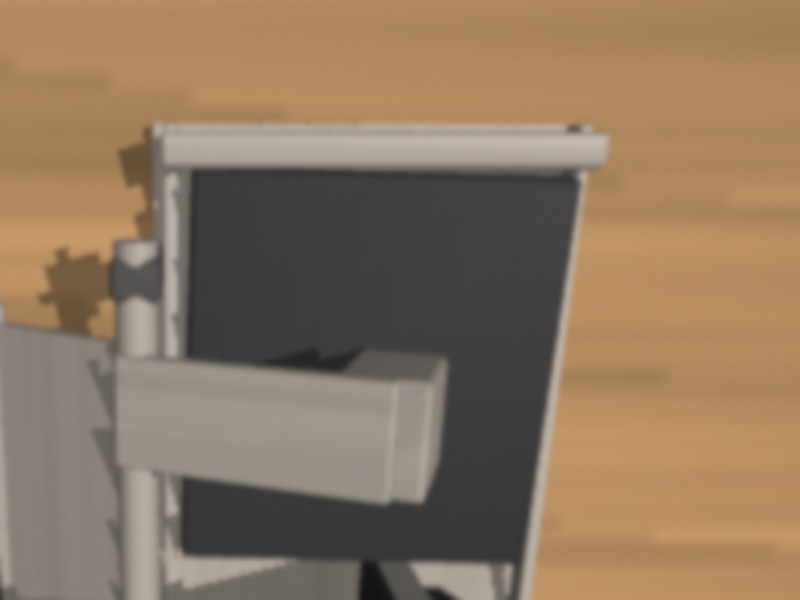

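The label still looks about 1° off. I'll fit the edges to check whether that is real.

```bash
python3 - <<'E'
from h import *
def fit(fn,u0,u1,v0,v1,z,sign):
    g=cv2.cvtColor(cv2.imread(f'pics/{fn}.png'),6).astype(float); g=cv2.GaussianBlur(g,(3,1),0)
    P=[]
    for u in range(u0,u1,2):
        e=sign*np.diff(g[v0:v1,u]); k=int(e.argmax())
        w=np.clip(e[max(k-2,0):k+3],0,None); v=v0+.5+(np.arange(max(k-2,0),max(k-2,0)+len(w))*w).sum()/w.sum()
        P.append(world('wrist',fn,u,v,z)[:2])
    P=np.array(P); vx,vy,x,y=cv2.fitLine(P.astype(np.float32),cv2.DIST_HUBER,0,.0005,.0001).ravel()
    a=np.degrees(np.arctan2(vy,vx)); a=a if a>0 else a+180
    r=(P-[x,y])@[-vy,vx]; print(fn,'yaw',round(a-90,2),'along x',round((np.array([x,y])@[.9707,-.2402])*1e3,1),'rms mm',(r.std()*1e3).round(2))
# crop x=220+u/2.857, y=60+v/2.857
# stop near edge (bright->dark), label front; rear edge dark->bright; stop far edge
fit('w7',292,418,112,128,.030,-1)
fit('w7',290,345,247,264,.030,1); fit('w7',375,395,247,264,.030,1)
fit('w7',280,420,99,108,.031,1)
g=cv2.cvtColor(cv2.imread('pics/w7.png'),6)
for u in (295,320,350,380,400,415): print(u,g[104:128,u])
E
```

```text
w7 yaw -13.73 along x 631.5 rms mm 0.09
w7 yaw -15.76 along x 571.8 rms mm 0.11
w7 yaw -15.42 along x 571.0 rms mm 0.03
w7 yaw -13.96 along x 637.2 rms mm 0.48
295 [168 165 161 168 175 177 174 173 171 169 168 165 156 137 108  76  59  59
  61  61  61  61  61  62]
320 [167 163 159 167 177 179 176 173 172 170 169 166 157 138 108  73  55  58
  61  62  62  63  63  63]
350 [170 165 158 167 179 182 180 175 172 170 169 166 159 142 118  91  64  55
  61  64  64  64  65  64]
380 [170 166 159 169 181 186 182 178 174 171 169 166 159 142 118  96  78  62
  58  63  67  67  67  67]
400 [167 164 158 168 182 187 185 181 176 173 170 165 158 143 120 100  86  70
  59  62  65  68  68  68]
415 [170 165 158 168 183 188 186 181 177 174 171 167 159 143 120  99  88  75
  59  58  64  68  69  69]
```

The yaw is real: label -15.6° against track -13.9°. I'll back off, widen the fingers so the pusher comes near the label's -y end, lower to make up for the tips swinging back, and push again.

Emit:
jog_arm([
  {"delta_rot": [0, 0, 0], "linear": [-0.003, 0, 0], "grip": 0.06},
  {"delta_rot": [0, 0, 0], "linear": [-0.003, 0, 0], "grip": 0.06},
  {"delta_rot": [0, 0, 0], "linear": [0, 0.001, 0.001], "grip": 0.064},
  {"delta_rot": [0, 0, 0], "linear": [0, 0.001, 0.0007], "grip": 0.068},
  {"delta_rot": [0, 0, 0], "linear": [0, 0.001, 0.0007], "grip": 0.072},
  {"delta_rot": [0, 0, 0], "linear": [0, 0, 0], "grip": 0.072},
  {"delta_rot": [0, 0, 0], "linear": [0, 0, 0], "grip": 0.072},
])

```text
t: 10.25
tool_pos: [0.5811, 0.0196, 0.0173]
tool_rot: [3.116, -0.38, 0.001]
contact_force: [-0.0, -3.8, 5.3]
opening: 0.072
grip_force: 2.8
```

```bash
python3 - <<'E'
from h import *
im,d,o=snap('wrist','w8'); print(o['t'],o['tool_pos'],o['contact_force'],o['opening'])
R=Ro.from_rotvec(o['tool_rot']).as_matrix(); print(R.round(3))
g=(im.astype(int)).sum(2)
# print bar heights by scanning depth at tool (x=30, y=-25..-60)
ci=ctrl.camera_info('wrist');K=np.array(ci['camera_matrix']);T=np.linalg.inv(np.array(ci['T_tool_cam']))
for x,y in [(22,-30),(22,-42),(22,-20),(30,-30),(30,-40),(15,42),(40,40),(32,20)]:
    c=T@[x/1e3,y/1e3,-.005,1]; u=K@c[:3]/c[2]
    if 0<=u[0]<560 and 0<=u[1]<420:
        p=world('wrist','w8',u[0],u[1]); print((x,y),u[:2].round(),(1e3*R.T@(p-o['tool_pos'])).round(1),p[2].round(4))
E
```

```text
10.25 [0.58111504 0.0196352  0.01732462] [-4.72341055e-03 -3.81461367e+00  5.32442327e+00] 0.07197934436179329
[[ 0.971 -0.24   0.   ]
 [-0.24  -0.971 -0.002]
 [ 0.001  0.002 -1.   ]]
(22, -30) [217. 229.] [ 24.3 -28.7 -11.1] 0.0284
(22, -42) [191. 229.] [ 22.7 -41.4  -6.9] 0.0241
(22, -20) [239. 229.] [ 26.5 -18.3 -16.9] 0.0342
(30, -30) [216. 212.] [ 31.4 -29.1  -9.3] 0.0266
(30, -40) [194. 212.] [ 31.1 -39.   -8.4] 0.0257
(15, 42) [372. 243.] [ 18.1  39.8 -12.3] 0.0297
(40, 40) [372. 191.] [ 41.6  38.1 -11.6] 0.0291
(32, 20) [326. 208.] [ 40.8  15.8 -34. ] 0.0514
```

Emit:
jog_arm([
  {"delta_rot": [0, 0, 0], "linear": [0.001, 0, 0], "grip": 0.072},
  {"delta_rot": [0, 0, 0], "linear": [0.001, 0, 0], "grip": 0.072},
  {"delta_rot": [0, 0, 0], "linear": [0, 0, 0], "grip": 0.072},
])

```text
t: 10.6
tool_pos: [0.5814, 0.0194, 0.0166]
tool_rot: [3.116, -0.379, -0.006]
contact_force: [-5.0, -3.5, 6.2]
opening: 0.0718
grip_force: 3.6
```

Emit:
jog_arm([
  {"delta_rot": [0, 0, 0], "linear": [0.001, 0, 0], "grip": 0.072},
  {"delta_rot": [0, 0, 0], "linear": [0.001, 0, 0], "grip": 0.072},
  {"delta_rot": [0, 0, 0], "linear": [0, 0, 0], "grip": 0.072},
])

```text
t: 10.9
tool_pos: [0.5817, 0.0193, 0.0162]
tool_rot: [3.116, -0.379, -0.012]
contact_force: [-8.9, -1.9, 9.5]
opening: 0.0722
grip_force: 5.4
```

```bash
python3 - <<'E'
from h import *
im,d,o=snap('wrist','w9'); print(o['t'],o['tool_pos'],o['tool_pos'][:2]@[.9707,-.2402],o['contact_force'],o['opening'])
cv2.imwrite('pics/w9b.png',cv2.resize(im[60:270,220:500,::-1],(800,600),interpolation=cv2.INTER_CUBIC))
E
```

```text
10.9 [0.5817456 0.0193189 0.0161747] 0.5600600511227735 [-8.92130322 -1.92262094  9.51815164] 0.07215338731831365
```

View pics/w9b.png

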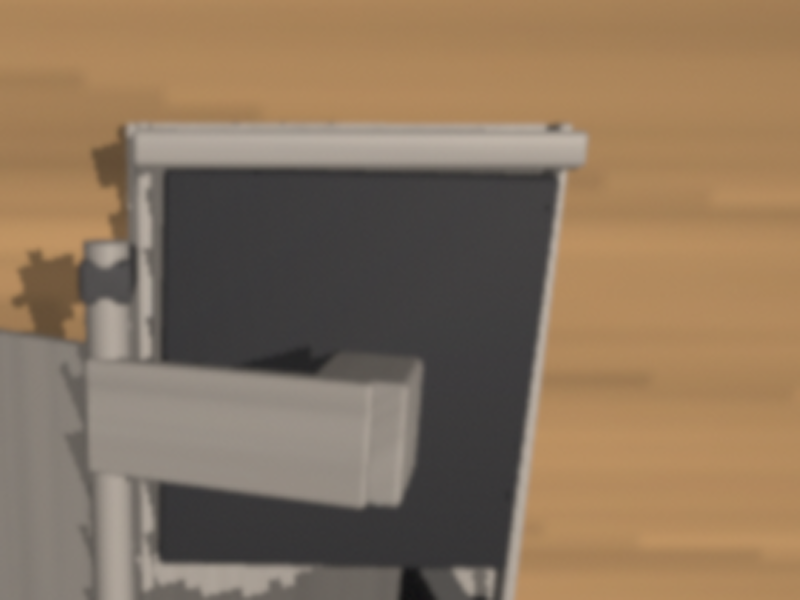

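The label is straighter: the front edge now runs from (168,170) to (555,175). A little more push.

Emit:
jog_arm([
  {"delta_rot": [0, 0, 0], "linear": [0.001, 0, 0], "grip": 0.072},
  {"delta_rot": [0, 0, 0], "linear": [0.001, 0, 0], "grip": 0.072},
  {"delta_rot": [0, 0, 0], "linear": [0.001, 0, 0], "grip": 0.072},
  {"delta_rot": [0, 0, 0], "linear": [0, 0, 0], "grip": 0.072},
])

```text
t: 11.35
tool_pos: [0.5822, 0.0192, 0.0159]
tool_rot: [3.116, -0.381, -0.023]
contact_force: [-16.9, 0.0, 16.1]
opening: 0.0719
grip_force: 9.2
```

```bash
python3 - <<'E'
from h import *
im,d,o=snap('wrist','w10'); print(o['t'],o['tool_pos'],o['tool_pos'][:2]@[.9707,-.2402],o['contact_force'])
g=cv2.cvtColor(im,7).astype(float)
def edge(us,v0,v1,s):
    P=[]
    for u in us:
        e=s*np.diff(g[v0:v1,u]); k=int(e.argmax()); w=np.clip(e[max(k-2,0):k+3],0,None); v=v0+.5+(np.arange(max(k-2,0),max(k-2,0)+len(w))*w).sum()/w.sum(); P.append(world('wrist','w10',u,v,.03)[:2])
    P=np.array(P); m=np.polyfit(P[:,1],P[:,0],1); print('yaw',-np.degrees(np.arctan(m[0])).round(2),(P.mean(0)@[.9707,-.2402]).round(4))
edge(range(280,355,2),247,264,1); edge(range(282,412,2),112,128,-1)
for u in (285,340,380,400,408): print(u,g[112:128,u].astype(int))
E
```

```text
11.35 [0.58217462 0.0191566  0.01586937] 0.5605154849072168 [-16.91878696   0.0362337   16.12134019]
yaw -14.82 0.572
yaw -14.12 0.6315
285 [167 165 164 163 161 155 140 114  83  60  56  58  59  59  58  59]
340 [170 167 166 164 162 157 143 117  83  57  54  59  62  62  61  62]
380 [174 170 166 164 161 156 144 121  90  63  54  58  63  64  65  64]
400 [175 171 168 165 162 157 144 121  93  68  55  57  62  65  66  66]
408 [176 172 169 166 163 158 144 122  95  72  56  56  63  65  66  66]
```

The label is now flush with the stop to within about 0.3 mm. I'll relieve the push, let the bar up, and move clear.

Emit:
jog_arm([
  {"delta_rot": [0, 0, 0], "linear": [-0.003, 0, 0], "grip": 0.072},
  {"delta_rot": [0, 0, 0], "linear": [-0.003, 0, 0], "grip": 0.072},
  {"delta_rot": [0, 0, 0], "linear": [-0.002, 0, 0], "grip": 0.072},
  {"delta_rot": [0, 0, 0], "linear": [0, 0, -0.002], "grip": 0.072},
  {"delta_rot": [0, 0, 0], "linear": [0, 0, -0.002], "grip": 0.072},
  {"delta_rot": [0, 0, 0], "linear": [0, 0, -0.002], "grip": 0.072},
  {"delta_rot": [0, 0, 0], "linear": [0, 0, -0.003], "grip": 0.072},
  {"delta_rot": [0, 0, 0], "linear": [0, 0, -0.004], "grip": 0.072},
  {"delta_rot": [0, 0, 0], "linear": [0, 0, -0.006], "grip": 0.072},
  {"delta_rot": [0, 0, 0], "linear": [0, 0, -0.01], "grip": 0.072},
])

```text
t: 12.4
tool_pos: [0.5788, 0.0213, 0.0455]
tool_rot: [3.118, -0.38, -0.004]
contact_force: [0.2, -0.5, -0.4]
opening: 0.0723
grip_force: 0.0
```

Emit:
jog_arm([
  {"delta_rot": [0, 0, 0], "linear": [0, 0, -0.02], "grip": 0.072},
  {"delta_rot": [0, 0, 0], "linear": [-0.01, 0, -0.03], "grip": 0.072},
  {"delta_rot": [0, 0, 0], "linear": [-0.01, 0, -0.03], "grip": 0.072},
  {"delta_rot": [0, 0, 0], "linear": [0, 0, 0], "grip": 0.072},
  {"delta_rot": [0, 0, 0], "linear": [0, 0, 0], "grip": 0.072},
])

```text
t: 12.9
tool_pos: [0.561, 0.026, 0.1275]
tool_rot: [-3.119, 0.379, -0.004]
contact_force: [0.3, -1.0, -0.9]
opening: 0.0721
grip_force: 0.0
```

```bash
python3 - <<'E'
from h import *
im,d,o=snap('wrist','w11'); print(o['t'],o['tool_pos'],o['contact_force'])
cv2.imwrite('pics/w11b.png',cv2.resize(im[60:270,160:440,::-1],(800,600),interpolation=cv2.INTER_CUBIC))
E
```

```text
12.9 [0.56095947 0.02601646 0.12747812] [ 0.31883904 -1.00649276 -0.9079251 ]
```

View pics/w11b.png

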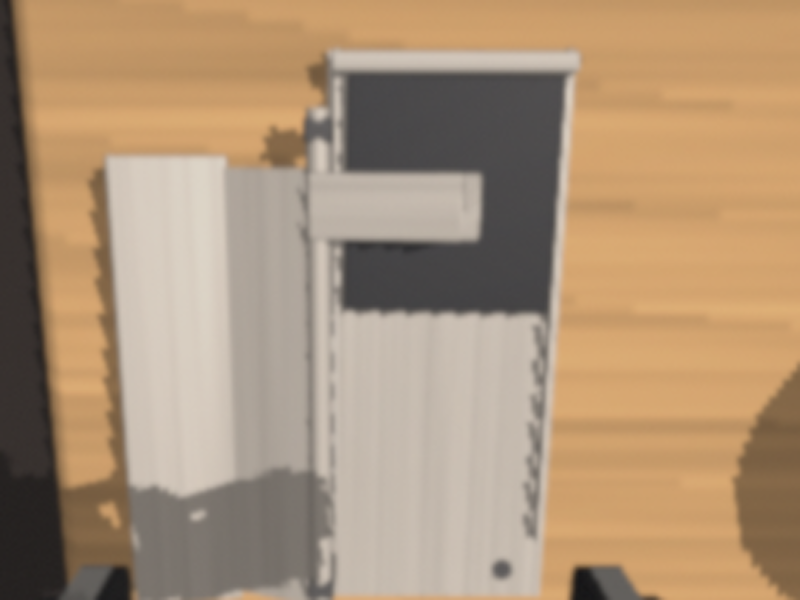

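The label is flush and square against the stop (y≈72), the foot rests on it at (470,205), and the arm is clear.

```bash
python3 -c "
from station import ctrl
print(ctrl.finish_job())"
```

```text
the job is handed in; nothing more can be done
None
```

The label is fully home against the end stop and the clip's foot is gripping it; the gripper is clear and the job was handed in at about 13 s (no verdict came back).

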